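# Clamp an offcut in the jig and tighten the torque knob until its clutch gives

## Robot

A 6-joint arm with a two-finger parallel gripper is mounted at the origin on a cart in front of the work surface, level with it; the furniture and walls round the work are solid. World frame = base frame: x ahead of the robot, y to its left, z up, the work surface at z = 0. Lengths are in mm, angles in degrees, forces in N, time in s.
With the tool pointing down it reaches from about 350 to 850 mm from the base axis. Payload 8.1 kg.
Tool frame: the origin (TCP) lies midway between the tips of the shut fingers; the grasp point (between the pads) lies 19 mm behind it; z points along the fingers, y is the line along which they close (so a half turn about z gives the same grasp; the last joint's range is limited). The gripper opens to 85 mm and grips with 20 to 120 N. Pads are 22 mm wide; open, the fingers measure 114 mm over their backs; the gripper's body (76 mm by 85 mm) begins 54 mm behind the grasp point. The pads swing forward as they close: fully open they stand 13 mm farther back than shut.
Start: joints at [-75.31, 7.471, 85.268, -0, 87.261, -4.893], TCP at [201.13, -565.289, 198.492] pointing down, gripper open.
Joint ranges: [-169.43, 169.43], [-51.17, 129.36], [1.28, 143.12], [-76.62, 256.62], [0, 156.53], [-152.29, 152.29]. Speed limits (degrees/s): [136.94, 136.94, 159.86, 180, 180, 180].

## Interface

Orientations are given as [roll, pitch, yaw] about the fixed x, y, z axes, in that order (R = Rz(yaw) Ry(pitch) Rx(roll)).
In Python, from bench import sense, snapshot, camera_params, hand_in, masks_of, pinpoint gives the robot as it stands.
- The arm moves only by the tool step_arm, never from a script. Its argument "targets" is a list of rows, each an object with "angular": the turn, a rotation vector about the tool's x, y, z scaled (see below), a list of three; "dp": the shift along the tool's x, y, z scaled (see below), a list of three; "fingers": the closure, from 0 (fully open) to 1 (shut). A call has exactly 8 rows; each row is the pose to reach, as a shift and turn from the pose commanded when the call began, along the tool's axes at that moment, turning the shorter way round; what a row does not reach only later rows make up. The controller multiplies each number of a shift by 0.2 m and each number of a turn by 180 degrees. A row lasts 1/8 s, in which the tool goes at most 62.5 mm and 10.7 degrees, less where a joint would pass 70% of its speed; a pose out of reach is approached as far as the arm can. A call with a number of a shift or a turn outside -1 to 1 is refused whole. A call with a gripper value outside its range is refused whole. The fingers move at their own pace and stop on an object; "newtons" is the grip in N (left out, the last holds). Time passes only in rows, so rows that repeat a pose let the fingers close, or fill a call up. It gives the time, the measured TCP pose, the force, the opening and the grip force at its end, in the units of the state.
- sense(): the state, without advancing time (a new reading comes with each control period).
- snapshot(name): name is "scene" or "side" or "wrist"; returns the picture (400x640x3 uint8, blue, green, red); there is no depth.
- camera_params(name): a dict with "vfov" (degrees; the focal length in pixels is half the picture's height over the tangent of half this angle, whatever the lens; pixels are square), "cx", "cy" (the principal point, pixels), "R" (3x3) and "t" (3): a world point X has camera coordinates R X + t. Camera axes: x right, y down, z forward; pixel columns grow to the right and rows downward; lengths in mm; the calibration is good to about 2 mm. A picture is of the moment at which its call begins: read the wrist's pose just before it. camera_params takes no time and is no camera call; for the wrist camera it gives the pose at the moment of the call.
- hand_in(): hands the job in; it is judged then, once.
Trained networks look in the newest picture that a camera, given by its name, has taken for a name from the list of things; names that differ only in an ending like _2 or _b are one class to them, and where a whole thing is asked for, a point or a joint stands for the part that bears it (a point fixed in the world has none). Each returns a list of dicts, best first, with "conf" (0 to 1); they miss things now and then, are a little off and sometimes report something else, mostly with a low value. They report only what shows in the picture. A call takes as long as a camera call.
- masks_of(camera, label): "pixels" (400x640 bool, what is visible of it) and "at" ([column, row] in pixels, amid what is visible of it).
- pinpoint(camera, label): "at" ([column, row] in pixels: a listed point, or the origin of a listed thing).
The state is a dict: "time": time; "joint_pos": joint angles; "qd": joint speeds; "joint_efforts": joint torques, N m; "tool_pos": TCP position; "tcp_rot": TCP orientation; "ft_force": force on the tool from outside, world axes, zero at the start; "wrist_torque": the same for the moment, N m; "finger_gap": finger opening in mm; "grip_force": force on a finger pad.
Only numpy, scipy, OpenCV 4.12 (cv2) and the standard library are available. Lean on these libraries where they do the work, as an engineer would, in place of code of your own. Each camera call takes 0.05 s, during which the arm holds its last target. There are 200 camera calls.

## Task

Lay the wooden offcut flat and lengthways in the bed of the clamping jig, between the sliding jaw and the end stop, and let go of it. Then turn the red torque knob clockwise until you feel its clutch give, so that the jaw holds the offcut firmly at the set torque, and stop there: after a short give the clutch locks, and forcing it farther crushes the wood. Leave the spanner, the black tape roll and the red screwdriver where they are.

Things in the scene. Friction and masses are not known exactly. Their poses are not given: they have to be found in the camera images.
- jig: low clamping jig fixed to the bench: aluminium base plate 90 x 250 x 12 mm; origin at the centre of its underside, y along its length from the knob end (-y) to the end-stop end (+y), z up. Two low steel rails on the plate (6 mm high, y = -30 to +70 mm, inner faces at x = +-25.5 mm) bound the bed. A blue housing (56 x 60 mm, top at z = 42 mm) at the -y end carries the knob
- slot (a point): point on the plate's top, 86 mm toward +y from the jig's middle: middle of the slot of the end stop, a dark steel block 44 mm wide, 18 mm thick, 22 mm high, fixed by a screw. Where the stop is set differs each time and is not measured: its clamping face (toward -y) lies anywhere within 6 mm of this point along the jig
- bed (a point): point on the plate's top, 20 mm toward +y from the jig's middle: the middle of the bed. An offcut centred here to within 4 mm always clears both the open jaw and the end stop
- knob_axis (a point): point on the vertical axis of the red torque knob, 16 mm above the knob's underside, 14 mm below its top, 22 mm above the housing. The knob is round and ribbed, 45 mm in diameter, 30 mm high. Clockwise seen from above closes the jaw, 8 mm per radian, anticlockwise opens it; it stays where it is left. A grasp turns it some 1.5 rad at most, so regrasp
- knob_top (a point): centre of the knob's top. Turning it takes about 0.15 N m running free (a stopped tool may read less). After 1.2 to 2.8 rad, depending on the stop, the offcut is clamped (about 20 N): the torque jumps by some 0.15 N m and the clutch slips, torque level while the knob turns on. This give is 0.45 rad in all, used up by slipping; then the knob is solid and the clamping force climbs steeply
- jaw: sliding steel jaw with a rubber face, 44 mm wide, from 2 to 22 mm above the bed; origin at bed height on its clamping face, which looks along the jig's +y and stands at y = -40 mm of the jig at the start; it slides along the jig's +y as the knob is turned clockwise
- offcut: loose rectangular piece of wood, 44 x 110 x 22 mm along its x, y, z, 70 g; origin at the centre of its underside; it lies flat on the bench at the start. Either way round will do in the jig
- spanner: loose steel spanner, 27 x 171 x 6 mm, lying on the bench between the offcut and the jig; bystander
- tape_roll: loose roll of black tape, 60 mm diameter, 19 mm high, lying flat; bystander
- driver: loose screwdriver with a red handle, 30 x 186 x 29 mm, lying behind the jig; bystander

How it is judged (in metres and radians):
On the way, in this order (a step that is already met when the one before it is completed fails the run):
1. the offcut lies in the bed, lengthways and let go (z of offcut in the frame of jig between 0.01 and 0.0145 m and x of offcut in the frame of jig between -0.006 and 0.006 m and y of offcut in the frame of jig between 0.01 and 0.04 m and angle between the y axis of offcut and the y axis of jig, either way round below 0.12 rad and contact force between the fingers and offcut below 0.1 N), for 0.2 s.
2. the clutch's set torque is reached: the jaw presses the offcut with at least 17 N (contact force between jaw and offcut above 17 N), for 0.2 s.
At the end, for the whole second after the job is handed in: the offcut lies flat on the jig's bed (underside within 2.5 mm of it), lengthways within 0.12 rad and within 6 mm of the bed's middle line, at rest, and the jaw still presses it with more than 12 N against the end stop (contact force between jaw and offcut above 12 N and z of offcut in the frame of jig between 0.01 and 0.0145 m and x of offcut in the frame of jig between -0.006 and 0.006 m and y of offcut in the frame of jig between 0.02 and 0.04 m and angle between the y axis of offcut and the y axis of jig, either way round below 0.12 rad and linear speed of offcut below 0.01 m/s); the robot touches nothing.
It fails at once if the offcut is crushed: jaw force over 35 N (the clutch forced past its give) (contact force between jaw and offcut above 35 N).
It fails at once if the spanner is moved more than 20 mm (distance of spanner from where it was at the start of the episode above 0.02 m).
It fails at once if the tape roll is moved more than 20 mm (distance of tape_roll from where it was at the start of the episode above 0.02 m).
It fails at once if the screwdriver is moved more than 20 mm (distance of driver from where it was at the start of the episode above 0.02 m).
It also fails if it takes over 72 s, if anything falls off the work surface, if the arm or the gripper's body presses on something with over 40 N, if the wrist force passes 120 N, or if a joint passes its speed limit or range.

## Working session

There is one attempt and no reset: what is moved stays moved. The work goes in short steps, Python scripts to look and compute and a tool call to move; the robot and the scene stay as the last step left them, time stands still between calls to the robot, and variables do not carry over. Pictures are saved under pics/ and viewed, at most 11 in all, crops included, and the job is handed in when it is done.

Besides the shell and the picture viewer there is one more tool, called after "Request:" by a JSON object that holds its "name" and its "arguments". step_arm: Moves the arm, as the interface text tells. Its arguments: {"type":"object","properties":{"targets":{"type":"array","items":{"type":"object","properties":{"angular":{"type":"array","items":{"type":"number","minimum":-1,"maximum":1}},"dp":{"type":"array","items":{"type":"number","minimum":-1,"maximum":1}},"fingers":{"type":"number"}}}},"newtons":{"type":"number"}},"required":["targets"]}

```bash
ls; mkdir -p pics; cat > h.py <<'E'
import numpy as np, cv2
from bench import *
def ray(cam,px,P=None):
    P=P or camera_params(cam); f=200/np.tan(np.radians(P['vfov'])/2)
    R=np.array(P['R']);t=np.array(P['t'])
    d=R.T@np.array([(px[0]-P['cx'])/f,(px[1]-P['cy'])/f,1]); return -R.T@t,d
def onz(cam,px,z,P=None):
    c,d=ray(cam,px,P); return c+d*(z-c[2])/d[2]
def proj(cam,X,P=None):
    P=P or camera_params(cam); f=200/np.tan(np.radians(P['vfov'])/2)
    q=np.array(P['R'])@np.array(X,float)+np.array(P['t']); return [P['cx']+f*q[0]/q[2],P['cy']+f*q[1]/q[2]]
E
python3 - <<'E'
from h import *
np.set_printoptions(precision=1,suppress=True)
s=sense();print(s)
for c in['scene','side']:
    im=snapshot(c);cv2.imwrite(f'pics/{c}0.png',im)
    print(c,ray(c,(320,200)))
    for n,z in[('jig',0),('slot',12),('bed',12),('knob_axis',64),('knob_top',78),('jaw',12),('offcut',0),('spanner',0),('tape_roll',0),('driver',0)]:
        for r in pinpoint(c,n)[:2]: print(n,np.array(r['at']),round(r['conf'],2),onz(c,r['at'],z))
E
```

```text
pics
{'time': 0.0, 'joint_pos': array([-75.3,   7.5,  85.3,   0. ,  87.3,  -4.9]), 'qd': array([-0. , -0.1,  0.1, -0.1,  0.1, -0.1]), 'joint_efforts': array([ -0. , -56.9, -50.1,  -0. ,   0. ,  -0. ]), 'tool_pos': array([ 201. , -564.7,  197.5]), 'tcp_rot': array([-179.9,   -0. ,   19.6]), 'ft_force': array([0.2, 0. , 0.2]), 'wrist_torque': array([0., 0., 0.]), 'grip_force': 0.0, 'finger_gap': 85.18575522930031}
scene (array([ 231.2,  412.2, 1005.9]), array([ 0.3, -0.4, -0.9]))
jig [364.2 180.9] 0.88 [ 481.7 -139.6    0. ]
slot [348.9 203.9] 0.77 [474.4 -47.9  12. ]
bed [364.7 184. ] 0.78 [ 472.3 -125.3   12. ]
knob_axis [377.3 150.3] 0.73 [ 488.3 -208.6   64. ]
knob_axis [424.4 131.3] 0.38 [ 412.1 -340.9   64. ]
knob_top [381.1 142.4] 0.64 [ 489.5 -228.    78. ]
jaw [369.5 170.2] 0.64 [ 485.1 -171.5   12. ]
offcut [261.6 330.3] 0.79 [463.3 343.    0. ]
offcut [377.7 147.8] 0.23 [ 509.4 -259.2    0. ]
spanner [297.3 239.4] 0.61 [531.3 111.2   0. ]
tape_roll [419.9 133.1] 0.55 [ 432.4 -378.3    0. ]
driver [293.1 180.6] 0.88 [648.  -25.9   0. ]
side (array([-295.9, -290.6, 1172.8]), array([ 0.6,  0.2, -0.8]))
tape_roll [435.  266.3] 0.64 [ 423.3 -396.9    0. ]
```

View scene.

View pics/scene0.png

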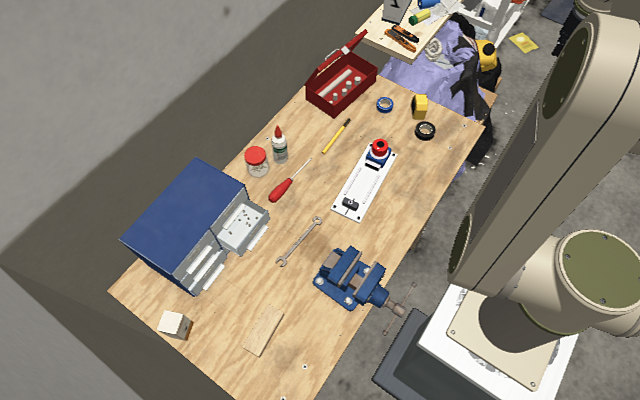

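```bash
python3 - <<'E'
from h import *
np.set_printoptions(precision=1,suppress=True)
P=camera_params('scene')
for n,z in[('offcut',22),('spanner',6),('tape_roll',19),('driver',15)]:
    r=masks_of('scene',n)[0]; m=r['pixels'].astype(np.uint8)
    cs=cv2.findContours(m,cv2.RETR_EXTERNAL,cv2.CHAIN_APPROX_NONE)[0]; c=max(cs,key=cv2.contourArea)[:,0]
    W=np.array([onz('scene',p,z,P)[:2] for p in c],np.float32)
    print(n,r['conf'],m.sum(),cv2.minAreaRect(W)); print(cv2.boxPoints(cv2.minAreaRect(W)).tolist())
E
```

```text
offcut 0.96 960 ((455.9587707519531, 340.8005676269531), (47.282432556152344, 108.76860809326172), 8.310081481933594)
[[424.7055969238281, 391.1969909667969], [440.4259338378906, 283.5704040527344], [487.2119445800781, 290.4041442871094], [471.4916076660156, 398.0307312011719]]
spanner 0.58 348 ((524.2988891601562, 109.53120422363281), (164.46449279785156, 28.426252365112305), 86.0869140625)
[[504.5071105957031, 28.460609436035156], [532.8670654296875, 26.520713806152344], [544.0906982421875, 190.601806640625], [515.730712890625, 192.54168701171875]]
tape_roll 0.71 303 ((422.9356689453125, -379.2264709472656), (59.52003860473633, 72.92524719238281), 13.030595779418945)
[[385.720703125, -350.41278076171875], [402.16326904296875, -421.460205078125], [460.150634765625, -408.0401611328125], [443.70806884765625, -336.99273681640625]]
driver 0.53 2430 ((481.10028076171875, -145.34841918945312), (93.28888702392578, 278.531005859375), 6.051154136657715)
[[420.0348815917969, -11.775972366333008], [449.3965759277344, -288.7550354003906], [542.1656494140625, -278.9208679199219], [512.803955078125, -1.941802978515625]]
```

The scene shows the offcut at (262,330), a blue vise near (345,275), the spanner at (298,240), the jig at (365,180) with the knob at (380,147), and the driver at (285,185). I'm heading to the offcut now.

Request:
{"name": "step_arm", "arguments": {"targets": [{"dp": [0.3,-0.3,-0.2],"angular": [0,0,-0.04],"fingers": 0},{"dp": [0.6,-0.6,-0.3],"angular": [0,0,-0.08],"fingers": 0},{"dp": [0.9,-0.9,-0.3],"angular": [0,0,-0.12],"fingers": 0},{"dp": [1,-1,-0.3],"angular": [0,0,-0.141],"fingers": 0},{"dp": [1,-1,-0.3],"angular": [0,0,-0.141],"fingers": 0},{"dp": [1,-1,-0.3],"angular": [0,0,-0.141],"fingers": 0},{"dp": [1,-1,-0.3],"angular": [0,0,-0.141],"fingers": 0},{"dp": [1,-1,-0.3],"angular": [0,0,-0.141],"fingers": 0}]}}

```text
time: 2.3
tool_pos: [322.0, -310.6, 258.2]
tcp_rot: [-180.0, 0.0, 44.9]
ft_force: [0.4, 0.3, 0.7]
finger_gap: 85.3
grip_force: 0.0
```

Request:
{"name": "step_arm", "arguments": {"targets": [{"dp": [0.2,-0.12,0],"angular": [0,0,0],"fingers": 0},{"dp": [0.4,-0.24,0],"angular": [0,0,0],"fingers": 0},{"dp": [0.6,-0.36,0],"angular": [0,0,0],"fingers": 0},{"dp": [0.8,-0.48,0],"angular": [0,0,0],"fingers": 0},{"dp": [1,-0.6,0],"angular": [0,0,0],"fingers": 0},{"dp": [1,-0.6,0],"angular": [0,0,0],"fingers": 0},{"dp": [1,-0.6,0],"angular": [0,0,0],"fingers": 0},{"dp": [1,-0.6,0],"angular": [0,0,0],"fingers": 0}]}}

```text
time: 3.3
tool_pos: [379.0, -84.9, 258.3]
tcp_rot: [-180.0, 0.0, 44.8]
ft_force: [-0.2, -0.2, -0.4]
finger_gap: 85.2
grip_force: 0.0
```

```bash
python3 - <<'E'
from h import *
np.set_printoptions(precision=1,suppress=True)
P=camera_params('wrist');print(ray('wrist',(320,200),P))
cv2.imwrite('pics/w1.png',snapshot('wrist'))
for n,z in[('jig',0),('slot',12),('bed',12),('knob_axis',64),('knob_top',78),('jaw',12),('spanner',0)]:
    for r in pinpoint('wrist',n)[:1]: print(n,np.array(r['at']),round(r['conf'],2),onz('wrist',r['at'],z,P))
E
```

```text
(array([432.1, -33.4, 432.9]), array([-0.2, -0.2, -1. ]))
jig [392.2 141.7] 0.91 [ 480.2 -137.9    0. ]
slot [345.2 102.3] 0.74 [468.1 -47.2  12. ]
bed [382.6 133. ] 0.58 [ 477.2 -115.8   12. ]
knob_axis [451.5 184.9] 0.63 [ 491.6 -221.3   64. ]
knob_top [454.3 188.2] 0.81 [ 489.2 -220.2   78. ]
jaw [412.1 156.7] 0.89 [ 485.2 -172.3   12. ]
spanner [451.4 187. ] 0.68 [ 499.7 -256.5    0. ]
```

View pics/w1.png

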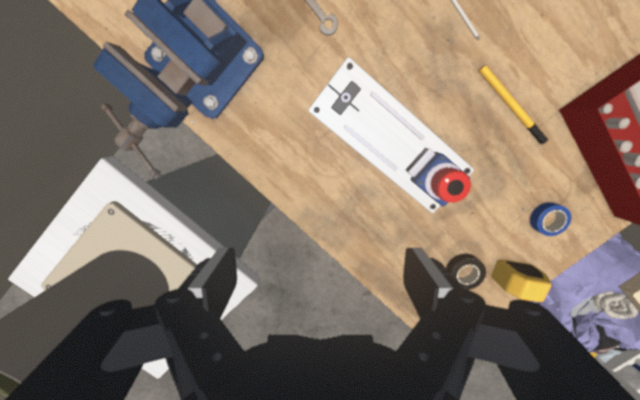

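Request:
{"name": "step_arm", "arguments": {"targets": [{"dp": [0.2,-0.12,0],"angular": [0,0,-0.04],"fingers": 0},{"dp": [0.4,-0.24,0],"angular": [0,0,-0.08],"fingers": 0},{"dp": [0.6,-0.36,0],"angular": [0,0,-0.12],"fingers": 0},{"dp": [0.8,-0.48,0],"angular": [0,0,-0.16],"fingers": 0},{"dp": [1,-0.6,0],"angular": [0,0,-0.2],"fingers": 0},{"dp": [1,-0.6,0],"angular": [0,0,-0.24],"fingers": 0},{"dp": [1,-0.6,0],"angular": [0,0,-0.28],"fingers": 0},{"dp": [1,-0.6,0],"angular": [0,0,-0.295],"fingers": 0}]}}

```text
time: 4.7
tool_pos: [435.9, 142.9, 258.4]
tcp_rot: [-180.0, 0.0, 98.3]
ft_force: [-0.2, -1.2, 0.2]
finger_gap: 85.3
grip_force: 0.0
```

The wrist view matches the scene. The jig corners are near (349,59), (309,107), (434,212) and (472,168), and the knob is at (452,186). The vise lies on the way, at its upper left.

Request:
{"name": "step_arm", "arguments": {"targets": [{"dp": [0.2,0.06,0],"fingers": 0},{"dp": [0.4,0.12,0],"fingers": 0},{"dp": [0.6,0.18,0],"fingers": 0},{"dp": [0.88,0.23,0],"fingers": 0},{"dp": [0.88,0.23,0.2],"fingers": 0},{"dp": [0.88,0.23,0.2],"fingers": 0},{"dp": [0.88,0.23,0.2],"fingers": 0},{"dp": [0.88,0.23,0.2],"fingers": 0}]}}

```text
validation failed for argument at $.ta...
```

```bash
python3 - <<'E'
from h import *
np.set_printoptions(precision=2,suppress=True)
P=camera_params('wrist')
im=snapshot('wrist');cv2.imwrite('pics/w2.png',im)
r=masks_of('wrist','offcut')[0]; m=r['pixels'].astype(np.uint8)
c=max(cv2.findContours(m,cv2.RETR_EXTERNAL,cv2.CHAIN_APPROX_NONE)[0],key=cv2.contourArea)[:,0]
W=np.array([onz('wrist',p,22,P)[:2] for p in c],np.float32)
print(r['conf'],r['at'],cv2.minAreaRect(W),cv2.boxPoints(cv2.minAreaRect(W)))
r=pinpoint('wrist','offcut')[0];print(r,onz('wrist',r['at'],0,P))
im[m>0]=im[m>0]//2+np.array([0,127,0],np.uint8);cv2.imwrite('pics/w2m.png',im)
E
```

```text
0.56 [357.8, 31.2] ((460.2218017578125, 321.51177978515625), (44.852603912353516, 73.7863540649414), 6.6708221435546875) [[433.66 355.55]
 [442.23 282.26]
 [486.78 287.47]
 [478.21 360.76]]
{'at': [358.8, 18.1], 'conf': 0.91} [460.47 344.53   0.  ]
```

View pics/w2m.png

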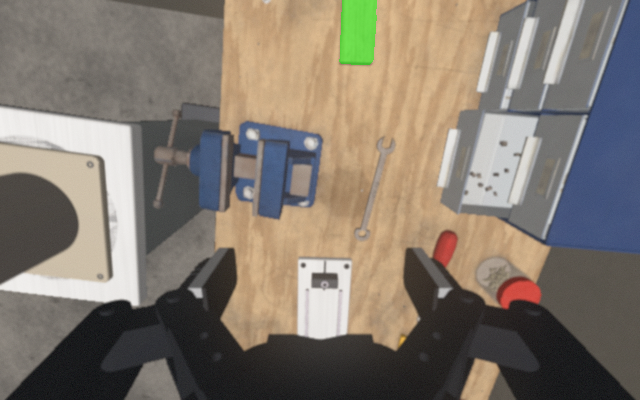

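The move was refused because it had no "angular" field. The mask fits the offcut at (358,30) and the jig shows at (324,300).

Request:
{"name": "step_arm", "arguments": {"targets": [{"dp": [0.2,0.06,0],"angular": [0,0,0],"fingers": 0},{"dp": [0.4,0.12,0],"angular": [0,0,0],"fingers": 0},{"dp": [0.6,0.18,0],"angular": [0,0,0],"fingers": 0},{"dp": [0.88,0.23,0],"angular": [0,0,0.008],"fingers": 0},{"dp": [0.88,0.23,0.2],"angular": [0,0,0.008],"fingers": 0},{"dp": [0.88,0.23,0.2],"angular": [0,0,0.008],"fingers": 0},{"dp": [0.88,0.23,0.2],"angular": [0,0,0.008],"fingers": 0},{"dp": [0.88,0.23,0.2],"angular": [0,0,0.008],"fingers": 0}]}}

```text
time: 5.85
tool_pos: [457.8, 323.2, 220.7]
tcp_rot: [179.8, -0.1, 96.6]
ft_force: [0.4, -0.0, -0.2]
finger_gap: 85.4
grip_force: 0.0
```

```bash
cat > off.py <<'E'
from h import *
np.set_printoptions(precision=2,suppress=True)
P=camera_params('wrist')
im=snapshot('wrist');cv2.imwrite('pics/w3.png',im)
r=masks_of('wrist','offcut')[0]; m=r['pixels'].astype(np.uint8)
c=max(cv2.findContours(m,cv2.RETR_EXTERNAL,cv2.CHAIN_APPROX_NONE)[0],key=cv2.contourArea)[:,0]
W=np.array([onz('wrist',p,22,P)[:2] for p in c],np.float32)
print(r['conf'],r['at'],cv2.minAreaRect(W),cv2.boxPoints(cv2.minAreaRect(W)))
r=pinpoint('wrist','offcut')[0];print(r,onz('wrist',r['at'],0,P)); s=sense();print(s['tool_pos'],s['tcp_rot'])
E
python3 off.py
```

```text
0.67 [321.0, 155.1] ((459.19097900390625, 343.3515625), (44.863914489746094, 107.20762634277344), 6.5931501388549805) [[430.75 394.03]
 [443.06 287.53]
 [487.63 292.68]
 [475.32 399.18]]
{'at': [320.9, 153.5], 'conf': 0.66} [458.95 344.62   0.  ]
[457.52 323.26 219.92] [179.89  -0.05  96.57]
```

Request:
{"name": "step_arm", "arguments": {"targets": [{"dp": [0.1,0.02,0.1],"angular": [0,0,0],"fingers": 0},{"dp": [0.1,0.02,0.3],"angular": [0,0,0],"fingers": 0},{"dp": [0.1,0.02,0.5],"angular": [0,0,0],"fingers": 0},{"dp": [0.1,0.02,0.7],"angular": [0,0,0],"fingers": 0},{"dp": [0.1,0.02,0.85],"angular": [0,0,0],"fingers": 0},{"dp": [0.1,0.02,0.95],"angular": [0,0,0],"fingers": 0},{"dp": [0.1,0.02,0.95],"angular": [0,0,0],"fingers": 0},{"dp": [0.1,0.02,0.95],"angular": [0,0,0],"fingers": 0}]}}

```text
time: 7.0
tool_pos: [459.6, 344.3, 30.1]
tcp_rot: [179.9, -0.1, 96.6]
ft_force: [1.3, -0.7, 0.5]
finger_gap: 85.7
grip_force: 0.0
```

Request:
{"name": "step_arm", "arguments": {"targets": [{"dp": [0,0,0.06],"angular": [0,0,0],"fingers": 0},{"dp": [0,0,0.12],"angular": [0,0,0],"fingers": 0},{"dp": [0,0,0.12],"angular": [0,0,0],"fingers": 1},{"dp": [0,0,0.12],"angular": [0,0,0],"fingers": 1},{"dp": [0,0,0.12],"angular": [0,0,0],"fingers": 1},{"dp": [0,0,0.12],"angular": [0,0,0],"fingers": 1},{"dp": [0,0,0.12],"angular": [0,0,0],"fingers": 1},{"dp": [0,0,0.12],"angular": [0,0,0],"fingers": 1}], "newtons": 35}}

```text
time: 8.0
tool_pos: [458.5, 343.7, 4.6]
tcp_rot: [180.0, -0.0, 96.6]
ft_force: [0.7, 0.7, 0.2]
finger_gap: -0.3
grip_force: 0.0
```

```bash
python3 - <<'E'
from h import *
print(sense())
a=snapshot('wrist');b=snapshot('scene')
cv2.imwrite('pics/m.png',np.hstack([cv2.resize(a,(400,250)),cv2.resize(b[250:400,180:420],(400,250))]))
print([(r['at'],r['conf'],onz('scene',r['at'],0)) for r in pinpoint('scene','offcut')[:1]])
E
```

```text
{'time': 8.0, 'joint_pos': array([3.17302279e+01, 1.35363590e+01, 9.96757655e+01, 2.93823424e-03,
       6.67787193e+01, 2.51048923e+01]), 'qd': array([-0.00468462,  0.07390423,  0.00784989, -0.16176965,  0.10092427,
        0.01004348]), 'joint_efforts': array([ 8.17483578e-04, -5.64648020e+01, -4.41479588e+01, -1.49437642e-04,
       -1.19339311e-03,  8.88261752e-05]), 'tool_pos': array([458.53111367, 343.74840603,   4.61830731]), 'tcp_rot': array([ 1.79992854e+02, -6.33005717e-03,  9.66241777e+01]), 'ft_force': array([0.67312093, 0.71924816, 0.18360184]), 'wrist_torque': array([0.00474443, 0.03347633, 0.0011826 ]), 'grip_force': 0.0, 'finger_gap': -0.2634738565304653}
[([264.0, 330.3], 0.78, array([458.67479802, 339.7535321 ,   0.        ]))]
```

View pics/m.png

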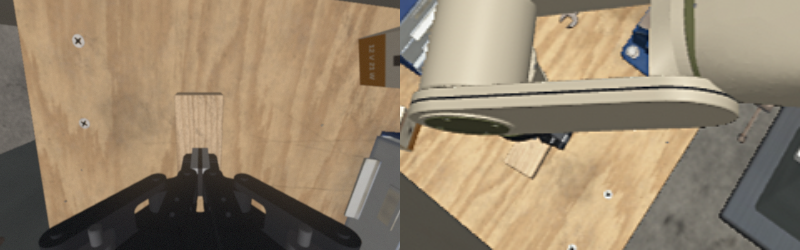

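The fingers are shut and appear to be above the wood at (200,150), and the offcut has not moved. I'll check the true height from the image.

```bash
python3 - <<'E'
from h import *
np.set_printoptions(precision=1,suppress=True)
P=camera_params('wrist');f=200/np.tan(np.radians(P['vfov'])/2)
a=snapshot('wrist');cv2.imwrite('pics/m2.png',a[100:350,150:490])
print(f,'cam',ray('wrist',(320,200),P)[0],'tcp proj',proj('wrist',sense()['tool_pos'],P))
r=masks_of('wrist','offcut')[0];m=r['pixels'].astype(np.uint8)
for row in range(150,245,10):
    x=np.where(m[row])[0]
    if len(x): print(row,x.min(),x.max(),onz('wrist',(x.min(),row),22,P),onz('wrist',(x.max(),row),22,P))
ys=np.where(m.any(1))[0];print(ys.min(),ys.max(), onz('wrist',(320,ys.min()),22,P))
for z in(0,22):
    for u in((-22,55),(22,55),(-22,-55)):
        t=np.radians(6.6);X=[459+u[0]*np.cos(t)-u[1]*np.sin(t),343+u[0]*np.sin(t)+u[1]*np.cos(t),z];print(u,z,np.array(proj('wrist',X,P)))
E
```

```text
284.4989722929542 cam [451.4 416.2 179.1] tcp proj [np.float64(317.67290091287845), np.float64(229.22657729481259)]
150 281 355 [432.5 395.1  22. ] [472.8 399.8  22. ]
160 279 357 [431.8 389.5  22. ] [474.7 394.5  22. ]
170 279 356 [432.2 383.9  22. ] [475.  388.9  22. ]
180 280 356 [433.2 378.3  22. ] [475.9 383.2  22. ]
190 280 355 [433.7 372.4  22. ] [476.2 377.4  22. ]
200 281 355 [434.7 366.6  22. ] [477.1 371.5  22. ]
210 281 355 [435.2 360.5  22. ] [478.  365.5  22. ]
220 282 354 [436.2 354.3  22. ] [478.4 359.3  22. ]
230 282 354 [436.7 348.   22. ] [479.3 353.   22. ]
240 282 354 [437.2 341.5  22. ] [480.3 346.6  22. ]
147 317 [453.5 399.2  22. ]
(-22, 55) 0 [283.  145.4]
(22, 55) 0 [353.7 145.5]
(-22, -55) 0 [288.3 297.5]
(-22, 55) 22 [278.  149.6]
(22, 55) 22 [358.3 149.7]
(-22, -55) 22 [284.8 318.1]
```

View pics/m2.png

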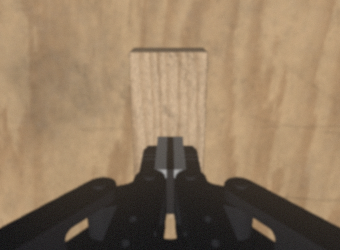

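Request:
{"name": "step_arm", "arguments": {"targets": [{"dp": [0,0,0],"angular": [0,0,0],"fingers": 0},{"dp": [0,0,0],"angular": [0,0,0],"fingers": 0},{"dp": [0,0,0],"angular": [0,0,0],"fingers": 0},{"dp": [0,0,0],"angular": [0,0,0],"fingers": 0},{"dp": [0,0,0.01],"angular": [0,0,0],"fingers": 0},{"dp": [0,0,0.02],"angular": [0,0,0],"fingers": 0},{"dp": [0,0,0.03],"angular": [0,0,0],"fingers": 0},{"dp": [0,0,0.03],"angular": [0,0,0],"fingers": 0}]}}

```text
time: 9.25
tool_pos: [458.2, 343.5, -1.8]
tcp_rot: [-180.0, 0.0, 96.6]
ft_force: [0.0, -0.4, 0.2]
finger_gap: 85.3
grip_force: 0.0
```

```bash
python3 off.py; python3 -c "
from h import *
cv2.imwrite('pics/m3.png',snapshot('wrist')[100:350,150:490])"
```

```text
0.61 [319.8, 229.5] ((458.94061279296875, 344.7312927246094), (43.89031982421875, 110.6310043334961), 6.6788554191589355) [[430.71 397.12]
 [443.58 287.24]
 [487.17 292.34]
 [474.3  402.22]]
{'at': [320.8, 229.0], 'conf': 0.88} [460.19 344.73  -0.  ]
[458.48 343.7   -1.52] [-180.     -0.     96.62]
```

View pics/m3.png

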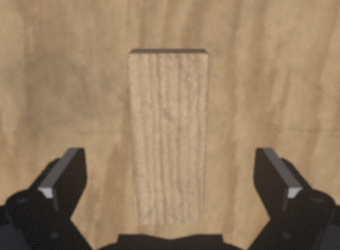

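Request:
{"name": "step_arm", "arguments": {"targets": [{"dp": [0,0,0.01],"angular": [0,0,0],"fingers": 0},{"dp": [0,0,0.02],"angular": [0,0,0],"fingers": 0},{"dp": [0,0,0.03],"angular": [0,0,0],"fingers": 0.7},{"dp": [0,0,0.04],"angular": [0,0,0],"fingers": 0.7},{"dp": [0,0,0.04],"angular": [0,0,0],"fingers": 0.7},{"dp": [0,0,0.04],"angular": [0,0,0],"fingers": 0.7},{"dp": [0,0,0.04],"angular": [0,0,0],"fingers": 0.7},{"dp": [0,0,0.04],"angular": [0,0,0],"fingers": 0.7}], "newtons": 25}}

```text
time: 10.45
tool_pos: [458.5, 343.7, -9.4]
tcp_rot: [180.0, -0.0, 96.6]
ft_force: [-0.1, -0.4, 0.7]
finger_gap: 25.8
grip_force: 0.0
```

Request:
{"name": "step_arm", "arguments": {"targets": [{"dp": [0,0,0],"angular": [0,0,0],"fingers": 0},{"dp": [0,0,0],"angular": [0,0,0],"fingers": 0},{"dp": [0,0,0],"angular": [0,0,0],"fingers": 0},{"dp": [0,0,0.05],"angular": [0,0,0],"fingers": 0},{"dp": [0,0,0.05],"angular": [0,0,0],"fingers": 0.7},{"dp": [0,0,0.05],"angular": [0,0,0],"fingers": 0.7},{"dp": [0,0,0.05],"angular": [0,0,0],"fingers": 0.7},{"dp": [0,0,0.05],"angular": [0,0,0],"fingers": 0.7}]}}

```text
time: 11.45
tool_pos: [458.6, 343.7, -19.4]
tcp_rot: [180.0, -0.0, 96.6]
ft_force: [-0.0, 0.4, -0.3]
finger_gap: 42.9
grip_force: 26.1
```

Request:
{"name": "step_arm", "arguments": {"targets": [{"dp": [0,0,0],"angular": [0,0,0],"fingers": 0.3},{"dp": [0,0,0],"angular": [0,0,0],"fingers": 0.3},{"dp": [0,0,0.02],"angular": [0,0,0],"fingers": 0.3},{"dp": [0,0,0.02],"angular": [0,0,0],"fingers": 0.7},{"dp": [0,0,0.02],"angular": [0,0,0],"fingers": 0.7},{"dp": [0,0,0.02],"angular": [0,0,0],"fingers": 0.7},{"dp": [0,0,0.02],"angular": [0,0,0],"fingers": 0.7},{"dp": [0,0,0.02],"angular": [0,0,0],"fingers": 0.7}], "newtons": 30}}

```text
time: 12.45
tool_pos: [458.4, 343.7, -23.5]
tcp_rot: [-180.0, 0.0, 96.6]
ft_force: [-0.3, -0.7, -0.6]
finger_gap: 43.1
grip_force: 31.4
```

Request:
{"name": "step_arm", "arguments": {"targets": [{"dp": [0,0,-0.2],"angular": [0,0,0],"fingers": 0.7},{"dp": [0,0,-0.4],"angular": [0,0,0],"fingers": 0.7},{"dp": [0,0,-0.6],"angular": [0,0,0],"fingers": 0.7},{"dp": [0,0,-0.8],"angular": [0,0,0],"fingers": 0.7},{"dp": [0,0,-1],"angular": [0,0,0],"fingers": 0.7},{"dp": [-0.3,0,-1],"angular": [0,0,0],"fingers": 0.7},{"dp": [-0.55,0,-1],"angular": [0,0,0],"fingers": 0.7},{"dp": [-0.55,0,-1],"angular": [0,0,0],"fingers": 0.7}]}}

```text
time: 13.45
tool_pos: [471.7, 231.6, 176.7]
tcp_rot: [180.0, 0.0, 96.4]
ft_force: [-0.5, 0.3, -0.8]
finger_gap: 43.3
grip_force: 31.4
```

```bash
python3 - <<'E'
from h import *
np.set_printoptions(precision=1,suppress=True)
P=camera_params('wrist');im=snapshot('wrist');cv2.imwrite('pics/w4.png',im);print(sense()['tool_pos'])
r=masks_of('wrist','offcut')
if r:
    r=r[0];y,x=np.where(r['pixels']);print(r['conf'],r['at'],x.min(),x.max(),y.min(),y.max())
for n,z in[('jig',0),('slot',12),('bed',12),('spanner',0)]:
    for r in pinpoint('wrist',n)[:1]: print(n,np.array(r['at']),round(r['conf'],2),onz('wrist',r['at'],z,P))
E
```

```text
[471.5 233.2 176.7]
0.68 [320.9, 238.0] 272 367 152 338
```

View pics/w4.png

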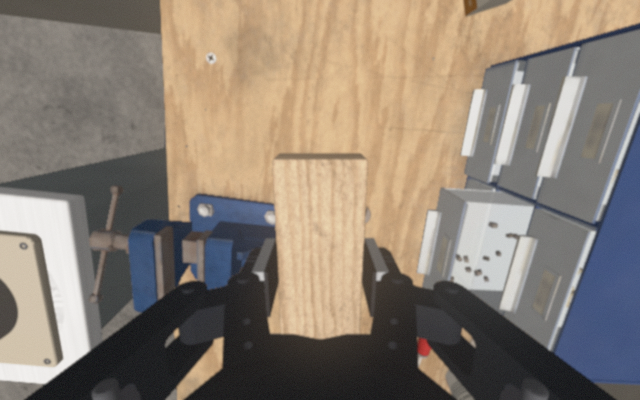

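The offcut is held square across the pads at (320,240). The jig is hidden below the gripper, so I'll fit its pose from the earlier wrist picture, where the white plate is fully visible, and from the scene picture.

```bash
python3 - <<'E'
from h import *
from scipy.spatial.transform import Rotation as Ro
np.set_printoptions(precision=1,suppress=True)
s=sense();P=camera_params('wrist')
def T(p,r): M=np.eye(4);M[:3,:3]=Ro.from_euler('xyz',r,degrees=True).as_matrix();M[:3,3]=p;return M
C=np.eye(4);C[:3,:3]=P['R'];C[:3,3]=P['t']
rel=C@T(s['tool_pos'],s['tcp_rot'])          # tool->cam
M=rel@np.linalg.inv(T([379,-84.9,258.3],[180,0,44.8]))
P1=dict(P,R=M[:3,:3],t=M[:3,3]); print(ray('wrist',(320,200),P1)[0])
for cam,f,PP,roi in(('wrist','pics/w1.png',P1,(290,40,500,225)),('scene','pics/scene0.png',camera_params('scene'),(325,130,405,225))):
    im=cv2.imread(f);g=im.min(2);m=np.zeros_like(g);x0,y0,x1,y1=roi;m[y0:y1,x0:x1]=(g[y0:y1,x0:x1]>165)*255
    m=cv2.morphologyEx(m,cv2.MORPH_OPEN,np.ones((3,3)))
    c=max(cv2.findContours(m,cv2.RETR_EXTERNAL,cv2.CHAIN_APPROX_NONE)[0],key=cv2.contourArea)[:,0]
    W=np.array([onz(cam,p,12,PP)[:2] for p in c],np.float32);r=cv2.minAreaRect(W);b=cv2.boxPoints(r);print(cam,r);print(b)
    cv2.polylines(im,[c.reshape(-1,1,2)],True,(0,255,0));
    cv2.imwrite('pics/o_%s.png'%cam,cv2.resize(im[y0:y1,x0:x1],None,fx=2 if cam=='wrist' else 4,fy=2 if cam=='wrist' else 4))
a,b=cv2.imread('pics/o_wrist.png'),cv2.imread('pics/o_scene.png');h=max(a.shape[0],b.shape[0])
cv2.imwrite('pics/o.png',np.hstack([cv2.copyMakeBorder(i,0,h-i.shape[0],0,0,0) for i in(a,b)]))
E
```

```text
[431.6 -34.5 432.9]
wrist ((480.99139404296875, -135.8056640625), (90.3764877319336, 248.8257598876953), 6.3339691162109375)
[[ 422.4  -17.1]
 [ 449.8 -264.4]
 [ 539.6 -254.5]
 [ 512.2   -7.2]]
scene ((478.45098876953125, -131.27931213378906), (90.50575256347656, 239.2681427001953), 6.294332027435303)
[[ 420.4  -17.3]
 [ 446.6 -255.2]
 [ 536.5 -245.2]
 [ 510.3   -7.4]]
```

View pics/o.png

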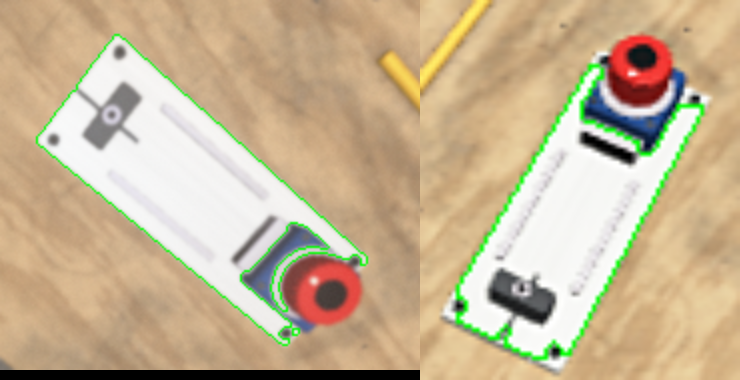

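Both fits agree: the plate is 90 x 249, its centre is at (481,-136) and its angle is 6.3°. That puts the bed centre at about (479,-116).

Request:
{"name": "step_arm", "arguments": {"targets": [{"dp": [-0.2,-0.02,0],"angular": [0,0,0],"fingers": 0.7},{"dp": [-0.4,-0.04,0],"angular": [0,0,0],"fingers": 0.7},{"dp": [-0.6,-0.06,0],"angular": [0,0,0],"fingers": 0.7},{"dp": [-0.8,-0.08,0],"angular": [0,0,0],"fingers": 0.7},{"dp": [-0.87,-0.08,0],"angular": [0,0,0],"fingers": 0.7},{"dp": [-0.87,-0.08,0],"angular": [0,0,0],"fingers": 0.7},{"dp": [-0.87,-0.08,0],"angular": [0,0,0],"fingers": 0.7},{"dp": [-0.87,-0.08,0],"angular": [0,0,0],"fingers": 0.7}]}}

```text
time: 14.75
tool_pos: [475.3, 60.9, 176.4]
tcp_rot: [-180.0, -0.0, 96.7]
ft_force: [0.3, -0.7, -0.4]
finger_gap: 43.1
grip_force: 31.4
```

Request:
{"name": "step_arm", "arguments": {"targets": [{"dp": [-0.2,-0.02,0],"angular": [0,0,0],"fingers": 0.7},{"dp": [-0.4,-0.04,0],"angular": [0,0,0],"fingers": 0.7},{"dp": [-0.6,-0.06,0],"angular": [0,0,0],"fingers": 0.7},{"dp": [-0.8,-0.08,0],"angular": [0,0,0],"fingers": 0.7},{"dp": [-0.87,-0.08,0],"angular": [0,0,0],"fingers": 0.7},{"dp": [-0.87,-0.08,0.3],"angular": [0,0,0],"fingers": 0.7},{"dp": [-0.87,-0.08,0.5],"angular": [0,0,0],"fingers": 0.7},{"dp": [-0.87,-0.08,0.5],"angular": [0,0,0],"fingers": 0.7}]}}

```text
time: 15.75
tool_pos: [476.5, -112.8, 72.9]
tcp_rot: [-179.6, -0.2, 96.7]
ft_force: [0.7, -0.8, -1.0]
finger_gap: 42.7
grip_force: 31.4
```

```bash
python3 - <<'E'
from h import *
np.set_printoptions(precision=2,suppress=True)
s=sense();print(s['tool_pos'],s['tcp_rot'])
P=camera_params('wrist');cv2.imwrite('pics/w5.png',snapshot('wrist'))
for n,z in[('slot',12),('offcut',0)]:
    for r in pinpoint('wrist',n)[:1]: print(n,np.array(r['at']),round(r['conf'],2),onz('wrist',r['at'],z,P))
y=np.radians(s['tcp_rot'][2]);d=np.array([479-s['tool_pos'][0],-116.2-s['tool_pos'][1]])
print('dp',d@[np.cos(y),np.sin(y)],d@[np.sin(y),-np.cos(y)])
E
```

```text
[ 476.49 -112.82   72.91] [-179.61   -0.22   96.68]
slot [320.7 130.3] 0.67 [471.09 -52.36  12.  ]
offcut [320.8 247. ] 0.7 [ 484.   -160.62    0.  ]
dp -3.646240806305951 2.095830301693186
```

View pics/w5.png

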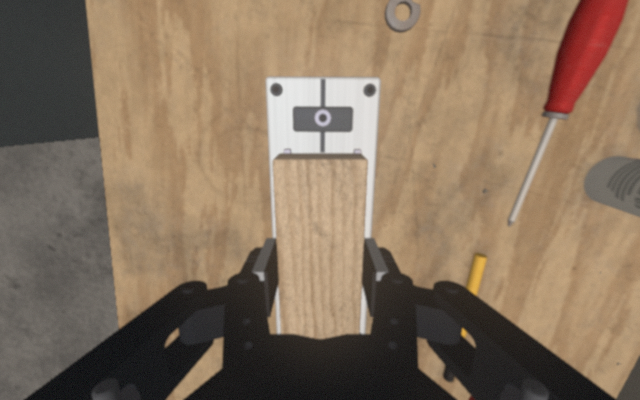

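The view shows the offcut over the plate at (320,245), the end stop at (322,118) and the plate middle at column 323. A small correction will do, then I lower it.

Request:
{"name": "step_arm", "arguments": {"targets": [{"dp": [-0.02,0.01,0.1],"angular": [0,0,0.002],"fingers": 0.7},{"dp": [-0.02,0.01,0.2],"angular": [0,0,0.002],"fingers": 0.7},{"dp": [-0.02,0.01,0.3],"angular": [0,0,0.002],"fingers": 0.7},{"dp": [-0.02,0.01,0.36],"angular": [0,0,0.002],"fingers": 0.7},{"dp": [-0.02,0.01,0.39],"angular": [0,0,0.002],"fingers": 0.7},{"dp": [-0.02,0.01,0.41],"angular": [0,0,0.002],"fingers": 0.7},{"dp": [-0.02,0.01,0.415],"angular": [0,0,0.002],"fingers": 0.7},{"dp": [-0.02,0.01,0.415],"angular": [0,0,0.002],"fingers": 0.7}]}}

```text
time: 16.9
tool_pos: [482.4, -118.8, -6.0]
tcp_rot: [180.0, 0.0, 96.3]
ft_force: [-0.3, 0.2, 0.8]
finger_gap: 43.2
grip_force: 31.6
```

```bash
python3 - <<'E'
from h import *
s=sense();print(s['tool_pos'],s['tcp_rot'],s['ft_force'],s['wrist_torque'],s['finger_gap'])
E
```

```text
[ 482.41201878 -118.82745207   -5.96918478] [1.79956816e+02 2.09535013e-02 9.62645915e+01] [-0.2948348   0.15391849  0.79364252] [0.03314278 0.02131135 0.04319889] 43.21672793847892
```

Request:
{"name": "step_arm", "arguments": {"targets": [{"dp": [0.014,-0.016,-0.01],"angular": [0,0,0],"fingers": 0.7},{"dp": [0.014,-0.016,0],"angular": [0,0,0],"fingers": 0.7},{"dp": [0.014,-0.016,0.01],"angular": [0,0,0],"fingers": 0.7},{"dp": [0.014,-0.016,0.018],"angular": [0,0,0],"fingers": 0.7},{"dp": [0.014,-0.016,0.024],"angular": [0,0,0],"fingers": 0.7},{"dp": [0.014,-0.016,0.026],"angular": [0,0,0],"fingers": 0.7},{"dp": [0.014,-0.016,0.026],"angular": [0,0,0],"fingers": 0.7},{"dp": [0.014,-0.016,0.026],"angular": [0,0,0],"fingers": 0.7}]}}

```text
time: 17.9
tool_pos: [478.5, -116.3, -11.7]
tcp_rot: [180.0, -0.0, 96.3]
ft_force: [0.3, 0.1, -1.2]
finger_gap: 43.0
grip_force: 31.4
```

Request:
{"name": "step_arm", "arguments": {"targets": [{"dp": [0,0,0],"angular": [0,0,0],"fingers": 0.25},{"dp": [0,0,0],"angular": [0,0,0],"fingers": 0.25},{"dp": [0,0,0],"angular": [0,0,0],"fingers": 0.25},{"dp": [0,0,-0.2],"angular": [0,0,0],"fingers": 0.25},{"dp": [0,0,-0.5],"angular": [0,0,0],"fingers": 0.25},{"dp": [0,0,-0.8],"angular": [0,0,0],"fingers": 0},{"dp": [-0.2,0,-1],"angular": [0,0,0],"fingers": 0},{"dp": [-0.4,0,-1],"angular": [0,0,0],"fingers": 0}]}}

```text
time: 18.9
tool_pos: [490.0, -197.7, 193.7]
tcp_rot: [179.6, 0.3, 96.3]
ft_force: [0.8, -0.3, -0.3]
finger_gap: 85.3
grip_force: 0.0
```

Request:
{"name": "step_arm", "arguments": {"targets": [{"dp": [-0.12,0,-0.1],"angular": [0,0,0],"fingers": 0},{"dp": [-0.12,0,-0.1],"angular": [0,0,0],"fingers": 0},{"dp": [-0.12,0,-0.1],"angular": [0,0,0],"fingers": 0},{"dp": [-0.12,0,-0.1],"angular": [0,0,0],"fingers": 0},{"dp": [-0.12,0,-0.1],"angular": [0,0,0],"fingers": 0},{"dp": [-0.12,0,-0.1],"angular": [0,0,0],"fingers": 0},{"dp": [-0.12,0,-0.1],"angular": [0,0,0],"fingers": 0},{"dp": [-0.12,0,-0.1],"angular": [0,0,0],"fingers": 0}]}}

```text
time: 19.9
tool_pos: [489.9, -219.6, 208.3]
tcp_rot: [180.0, 0.0, 96.3]
ft_force: [0.3, -0.3, 0.6]
finger_gap: 85.4
grip_force: 0.0
```

```bash
python3 - <<'E'
from h import *
np.set_printoptions(precision=2,suppress=True)
s=sense();print(s['tool_pos'],s['tcp_rot'])
P=camera_params('wrist');im=snapshot('wrist');cv2.imwrite('pics/w6.png',im)
for n,z in[('slot',12),('knob_axis',64),('knob_top',78),('offcut',12),('jaw',12)]:
    for r in pinpoint('wrist',n)[:1]: print(n,np.array(r['at']),round(r['conf'],2),onz('wrist',r['at'],z,P))
r=masks_of('wrist','offcut')[0]; m=r['pixels'].astype(np.uint8)
c=max(cv2.findContours(m,cv2.RETR_EXTERNAL,cv2.CHAIN_APPROX_NONE)[0],key=cv2.contourArea)[:,0]
W=np.array([onz('wrist',p,34,P)[:2] for p in c],np.float32);print(r['conf'],cv2.minAreaRect(W))
h=cv2.cvtColor(im,cv2.COLOR_BGR2HSV);red=(((h[...,0]<8)|(h[...,0]>172))&(h[...,1]>150)).astype(np.uint8);red[:,:150]=0;red[:,500:]=0
c=max(cv2.findContours(red,cv2.RETR_EXTERNAL,cv2.CHAIN_APPROX_NONE)[0],key=cv2.contourArea)[:,0]
W=np.array([onz('wrist',p,78,P)[:2] for p in c],np.float32);print('red',cv2.minAreaRect(W),cv2.minEnclosingCircle(W))
E
```

```text
[ 489.86 -219.58  208.31] [180.     0.    96.27]
slot [318.5  29.3] 0.97 [471.42 -53.62  12.  ]
knob_axis [319.5 182.6] 0.92 [ 491.19 -221.85   64.  ]
knob_top [316.1 184.4] 0.78 [ 487.34 -221.     78.  ]
offcut [319.5  88.1] 0.97 [ 479.53 -116.61   12.  ]
jaw [320.7 134. ] 0.57 [ 487.05 -170.77   12.  ]
0.87 ((479.6402893066406, -117.22067260742188), (45.69661331176758, 109.9189682006836), 6.313171863555908)
red ((675.3921508789062, -294.2005615234375), (78.46026611328125, 67.17362976074219), 86.6478271484375) ((671.9758911132812, -292.04388427734375), 47.627986907958984)
```

View pics/w6.png

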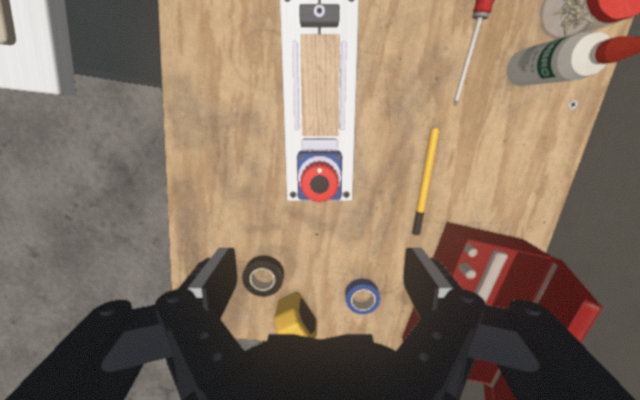

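The offcut lies centred in the bed at (480,-117) and 6.3°, between the jaw and the stop. The knob is at (490,-221), which is image (319,183). I descend on it.

Request:
{"name": "step_arm", "arguments": {"targets": [{"dp": [-0.007,0,0.2],"angular": [0,0,0],"fingers": 0},{"dp": [-0.007,0,0.4],"angular": [0,0,0],"fingers": 0},{"dp": [-0.007,0,0.6],"angular": [0,0,0],"fingers": 0},{"dp": [-0.007,0,0.75],"angular": [0,0,0],"fingers": 0},{"dp": [-0.007,0,0.85],"angular": [0,0,0],"fingers": 0},{"dp": [-0.007,0,0.92],"angular": [0,0,0],"fingers": 0},{"dp": [-0.007,0,0.955],"angular": [0,0,0],"fingers": 0},{"dp": [-0.007,0,0.955],"angular": [0,0,0],"fingers": 0}]}}

```text
time: 21.25
tool_pos: [490.0, -221.0, 17.3]
tcp_rot: [-180.0, -0.0, 96.3]
ft_force: [0.1, -0.2, 0.8]
finger_gap: 85.4
grip_force: 0.0
```

Request:
{"name": "step_arm", "arguments": {"targets": [{"dp": [0,0,0],"angular": [0,0,0],"fingers": 0.7},{"dp": [0,0,0],"angular": [0,0,0],"fingers": 0.7},{"dp": [0,0,0],"angular": [0,0,0],"fingers": 0.7},{"dp": [0,0,0],"angular": [0,0,0],"fingers": 0.7},{"dp": [0,0,0],"angular": [0,0,0],"fingers": 0.7},{"dp": [0,0,0],"angular": [0,0,0],"fingers": 0.7},{"dp": [0,0,0],"angular": [0,0,0.01],"fingers": 0.7},{"dp": [0,0,0],"angular": [0,0,0.02],"fingers": 0.7}], "newtons": 40}}

```text
time: 22.25
tool_pos: [489.4, -221.4, 18.4]
tcp_rot: [-179.9, 0.0, 92.6]
ft_force: [-8.2, 0.9, 10.1]
finger_gap: 41.8
grip_force: 39.8
```

```bash
cat > t.py <<'E'
from bench import *
s=sense();print(s['time'],s['tool_pos'].round(1),s['tcp_rot'].round(1),s['ft_force'].round(1),s['wrist_torque'].round(3),round(s['finger_gap'],1),round(s['grip_force'],1),s['joint_pos'][5].round(1))
E
python3 t.py
```

```text
22.25 [ 489.4 -221.4   18.4] [-179.9    0.    92.6] [-8.2  0.9 10.1] [0.091 1.27  0.142] 41.8 39.8 -32.4
```

Request:
{"name": "step_arm", "arguments": {"targets": [{"dp": [0,0,0],"angular": [0,0,0.04],"fingers": 0.7},{"dp": [0,0,0],"angular": [0,0,0.08],"fingers": 0.7},{"dp": [0,0,0],"angular": [0,0,0.12],"fingers": 0.7},{"dp": [0,0,0],"angular": [0,0,0.16],"fingers": 0.7},{"dp": [0,0,0],"angular": [0,0,0.2],"fingers": 0.7},{"dp": [0,0,0],"angular": [0,0,0.24],"fingers": 0.7},{"dp": [0,0,0],"angular": [0,0,0.28],"fingers": 0.7},{"dp": [0,0,0],"angular": [0,0,0.32],"fingers": 0.7}]}}

```text
time: 23.25
tool_pos: [488.8, -221.2, 18.3]
tcp_rot: [-179.9, 0.1, 34.8]
ft_force: [-10.5, 2.3, 12.2]
finger_gap: 42.5
grip_force: 40.0
```

```bash
python3 t.py
```

```text
23.25 [ 488.8 -221.2   18.3] [-1.799e+02  1.000e-01  3.480e+01] [-10.5   2.3  12.2] [0.366 1.839 0.15 ] 42.5 40.0 25.4
```

Request:
{"name": "step_arm", "arguments": {"targets": [{"dp": [0,0,0],"angular": [0,0,0.01],"fingers": 0.7},{"dp": [0,0,0],"angular": [0,0,0.02],"fingers": 0.7},{"dp": [0,0,0],"angular": [0,0,0.03],"fingers": 0.7},{"dp": [0,0,0],"angular": [0,0,0.04],"fingers": 0.7},{"dp": [0,0,0],"angular": [0,0,0.05],"fingers": 0.7},{"dp": [0,0,0],"angular": [0,0,0.06],"fingers": 0.7},{"dp": [0,0,0],"angular": [0,0,0.07],"fingers": 0.7},{"dp": [0,0,0],"angular": [0,0,0.08],"fingers": 0.7}]}}

```text
time: 24.25
tool_pos: [488.7, -221.0, 18.3]
tcp_rot: [-179.9, 0.1, 20.6]
ft_force: [-11.8, 2.9, 13.7]
finger_gap: 41.7
grip_force: 40.1
```

```bash
python3 t.py
```

```text
24.25 [ 488.7 -221.    18.3] [-1.799e+02  1.000e-01  2.060e+01] [-11.8   2.9  13.7] [0.433 1.777 0.153] 41.7 40.1 39.6
```

Request:
{"name": "step_arm", "arguments": {"targets": [{"dp": [0,0,0],"angular": [0,0,0.08],"fingers": 0},{"dp": [0,0,0],"angular": [0,0,0.08],"fingers": 0},{"dp": [0,0,0],"angular": [0,0,0.08],"fingers": 0},{"dp": [-0.008,-0.004,-0.007],"angular": [0,0,0.03],"fingers": 0},{"dp": [-0.008,-0.004,-0.007],"angular": [0,0,-0.02],"fingers": 0},{"dp": [-0.008,-0.004,-0.007],"angular": [0,0,-0.07],"fingers": 0},{"dp": [-0.008,-0.004,-0.007],"angular": [0,0,-0.12],"fingers": 0},{"dp": [-0.008,-0.004,-0.007],"angular": [0,0,-0.17],"fingers": 0}]}}

```text
time: 25.25
tool_pos: [488.3, -220.9, 18.9]
tcp_rot: [180.0, -0.0, 51.7]
ft_force: [-0.2, 0.7, 0.5]
finger_gap: 85.6
grip_force: 0.0
```

```bash
python3 t.py
```

```text
25.25 [ 488.3 -220.9   18.9] [180.   -0.   51.7] [-0.2  0.7  0.5] [0.012 0.004 0.027] 85.6 0.0 8.5
```

Request:
{"name": "step_arm", "arguments": {"targets": [{"dp": [0,0,0],"angular": [0,0,-0.05],"fingers": 0},{"dp": [0,0,0],"angular": [0,0,-0.1],"fingers": 0},{"dp": [0,0,0],"angular": [0,0,-0.15],"fingers": 0},{"dp": [0,0,0],"angular": [0,0,-0.2],"fingers": 0.3},{"dp": [0,0,0],"angular": [0,0,-0.2],"fingers": 0.7},{"dp": [0,0,0],"angular": [0,0,-0.2],"fingers": 0.7},{"dp": [0,0,0],"angular": [0,0,-0.2],"fingers": 0.7},{"dp": [0,0,0],"angular": [0,0,-0.2],"fingers": 0.7}]}}

```text
time: 26.25
tool_pos: [489.2, -221.0, 19.4]
tcp_rot: [179.9, 0.0, 87.2]
ft_force: [4.5, 0.9, 3.5]
finger_gap: 41.7
grip_force: 41.3
```

Request:
{"name": "step_arm", "arguments": {"targets": [{"dp": [0,0,0],"angular": [0,0,0],"fingers": 0.7},{"dp": [0,0,0],"angular": [0,0,0],"fingers": 0.7},{"dp": [0,0,0],"angular": [0,0,0.006],"fingers": 0.7},{"dp": [0,0,0],"angular": [0,0,0.012],"fingers": 0.7},{"dp": [0,0,0],"angular": [0,0,0.018],"fingers": 0.7},{"dp": [0,0,0],"angular": [0,0,0.024],"fingers": 0.7},{"dp": [0,0,0],"angular": [0,0,0.03],"fingers": 0.7},{"dp": [0,0,0],"angular": [0,0,0.036],"fingers": 0.7}]}}

```text
time: 27.25
tool_pos: [489.2, -221.0, 19.4]
tcp_rot: [179.9, 0.0, 80.7]
ft_force: [5.5, 1.9, 4.4]
finger_gap: 41.6
grip_force: 41.3
```

```bash
python3 t.py
```

```text
27.25 [ 489.2 -221.    19.4] [179.9   0.   80.7] [5.5 1.9 4.4] [ 0.244 -0.826  0.163] 41.6 41.3 -20.6
```

Still running free at 0.16 N m. I continue in calls of about 12°.

Request:
{"name": "step_arm", "arguments": {"targets": [{"dp": [0,0,0],"angular": [0,0,0.009],"fingers": 0.7},{"dp": [0,0,0],"angular": [0,0,0.018],"fingers": 0.7},{"dp": [0,0,0],"angular": [0,0,0.027],"fingers": 0.7},{"dp": [0,0,0],"angular": [0,0,0.036],"fingers": 0.7},{"dp": [0,0,0],"angular": [0,0,0.045],"fingers": 0.7},{"dp": [0,0,0],"angular": [0,0,0.054],"fingers": 0.7},{"dp": [0,0,0],"angular": [0,0,0.063],"fingers": 0.7},{"dp": [0,0,0],"angular": [0,0,0.072],"fingers": 0.7}]}}

```text
time: 28.25
tool_pos: [489.1, -221.0, 19.4]
tcp_rot: [179.9, -0.0, 67.8]
ft_force: [4.3, 1.5, 5.6]
finger_gap: 41.5
grip_force: 41.4
```

```bash
python3 t.py
```

```text
28.25 [ 489.1 -221.    19.4] [179.9  -0.   67.8] [4.3 1.5 5.6] [ 0.354 -0.765  0.114] 41.5 41.4 -7.6
```

Request:
{"name": "step_arm", "arguments": {"targets": [{"dp": [0,0,0],"angular": [0,0,0.009],"fingers": 0.7},{"dp": [0,0,0],"angular": [0,0,0.018],"fingers": 0.7},{"dp": [0,0,0],"angular": [0,0,0.027],"fingers": 0.7},{"dp": [0,0,0],"angular": [0,0,0.036],"fingers": 0.7},{"dp": [0,0,0],"angular": [0,0,0.045],"fingers": 0.7},{"dp": [0,0,0],"angular": [0,0,0.054],"fingers": 0.7},{"dp": [0,0,0],"angular": [0,0,0.063],"fingers": 0.7},{"dp": [0,0,0],"angular": [0,0,0.072],"fingers": 0.7}]}}

```text
time: 29.25
tool_pos: [489.0, -221.0, 19.4]
tcp_rot: [179.9, -0.0, 54.8]
ft_force: [3.9, 2.5, 5.2]
finger_gap: 41.7
grip_force: 41.4
```

```bash
python3 t.py
```

```text
29.25 [ 489.  -221.    19.4] [179.9  -0.   54.8] [3.9 2.5 5.2] [ 0.335 -0.734  0.299] 41.7 41.4 5.4
```

Request:
{"name": "step_arm", "arguments": {"targets": [{"dp": [0,0,0],"angular": [0,0,0.002],"fingers": 0.7},{"dp": [0,0,0],"angular": [0,0,0.004],"fingers": 0.7},{"dp": [0,0,0],"angular": [0,0,0.006],"fingers": 0.7},{"dp": [0,0,0],"angular": [0,0,0.008],"fingers": 0.7},{"dp": [0,0,0],"angular": [0,0,0.01],"fingers": 0.7},{"dp": [0,0,0],"angular": [0,0,0.012],"fingers": 0.7},{"dp": [0,0,0],"angular": [0,0,0.014],"fingers": 0.7},{"dp": [0,0,0],"angular": [0,0,0.016],"fingers": 0.7}]}}

```text
time: 30.25
tool_pos: [489.0, -221.0, 19.4]
tcp_rot: [179.9, -0.0, 52.0]
ft_force: [4.6, 1.8, 4.7]
finger_gap: 42.0
grip_force: 41.3
```

```bash
python3 t.py
```

```text
30.25 [ 489.  -221.    19.4] [179.9  -0.   52. ] [4.6 1.8 4.7] [ 0.402 -0.764  0.366] 42.0 41.3 8.2
```

The torque has jumped to its clutch level, so I stop here, release and withdraw.

Request:
{"name": "step_arm", "arguments": {"targets": [{"dp": [0,0,0],"angular": [0,0,0],"fingers": 0},{"dp": [0,0,0],"angular": [0,0,0],"fingers": 0},{"dp": [0,0,0],"angular": [0,0,0],"fingers": 0},{"dp": [0,0,0],"angular": [0,0,0],"fingers": 0},{"dp": [0,0,-0.15],"angular": [0,0,0],"fingers": 0},{"dp": [0,0,-0.4],"angular": [0,0,0],"fingers": 0},{"dp": [0,0,-0.7],"angular": [0,0,0],"fingers": 0},{"dp": [0,0,-0.9],"angular": [0,0,0],"fingers": 0}]}}

```text
time: 31.25
tool_pos: [488.9, -221.3, 202.0]
tcp_rot: [179.8, -0.0, 52.0]
ft_force: [0.9, 0.1, 0.7]
finger_gap: 85.1
grip_force: 0.0
```

Request:
{"name": "step_arm", "arguments": {"targets": [{"dp": [0,0,-0.1],"angular": [0,0,0],"fingers": 0},{"dp": [0,0,-0.1],"angular": [0,0,0],"fingers": 0},{"dp": [0,0,-0.1],"angular": [0,0,0],"fingers": 0},{"dp": [0,0,-0.1],"angular": [0,0,0],"fingers": 0},{"dp": [0,0,-0.1],"angular": [0,0,0],"fingers": 0},{"dp": [0,0,-0.1],"angular": [0,0,0],"fingers": 0},{"dp": [0,0,-0.1],"angular": [0,0,0],"fingers": 0},{"dp": [0,0,-0.1],"angular": [0,0,0],"fingers": 0}]}}

```text
time: 32.25
tool_pos: [488.3, -220.9, 218.8]
tcp_rot: [180.0, -0.0, 52.0]
ft_force: [-0.9, -0.9, 0.6]
finger_gap: 85.5
grip_force: 0.0
```

```bash
python3 - <<'E'
from h import *
np.set_printoptions(precision=2,suppress=True)
P=camera_params('wrist');im=snapshot('wrist')
for n,z in[('jaw',12),('offcut',12)]:
    for r in pinpoint('wrist',n)[:1]:
        X=onz('wrist',r['at'],z,P);d=X[:2]-[481,-136];t=np.radians(6.3);print(n,np.round(r['at']),round(r['conf'],2),'jig xy',d@[np.cos(t),np.sin(t)],d@[-np.sin(t),np.cos(t)])
cv2.imwrite('pics/w7.png',im)
E
```

```text
jaw [291. 133.] 0.78 jig xy 6.272766621781296 -23.656122436349975
offcut [256. 106.] 0.9 jig xy -1.8925304182822766 30.902377023043858
```

View pics/w7.png

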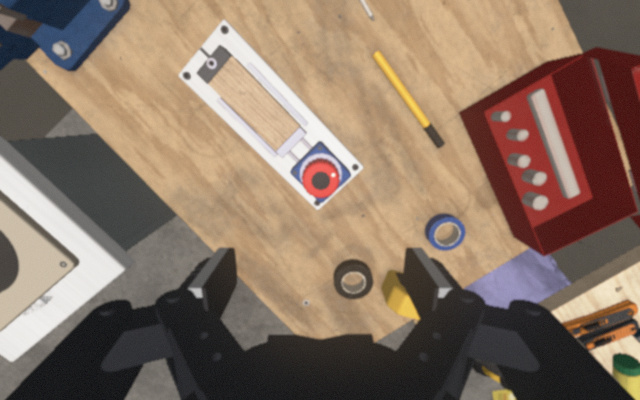

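The offcut at (256,106) is clamped between the jaw at (291,133) and the stop at (210,65). It sits at about y = 31 mm in the jig, and the robot is clear.

```bash
python3 -c "
from bench import *
print(hand_in())"
```

```text
the job is handed in; nothing more can be done
None
```

The offcut is clamped lengthways in the jig, and the job is handed in at about 32 s with no verdict returned. I stopped turning when the knob torque jumped from about 0.15 to 0.30–0.37 N m, and the spanner, tape roll and screwdriver were not touched.

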